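# Lift a wet-painted lid with the forked spatula and set it on its vase

## Robot

A 6-joint arm with a two-finger parallel gripper is mounted at the origin on the work surface. World frame = base frame: x ahead of the robot, y to its left, z up, the work surface at z = 0. Lengths are in m, angles in rad, forces in N, time in s.
With the tool pointing down it reaches from about 0.275 to 0.825 m from the base axis. Payload 5.2 kg.
Tool frame: the origin (TCP) lies midway between the tips of the shut fingers; the grasp point (between the pads) lies grip_depth behind it (grip_depth is the distance from the TCP to the grasp point, in m); z points along the fingers, y is the direction in which the jaws open and shut (so a half turn about z gives the same grasp; the last joint's range is limited). The gripper opens to 93 mm and grips with 3 to 60 N. Pads are 15 mm wide; open, the fingers measure 128 mm over their backs; the gripper's body (75 mm by 188 mm) begins 65 mm behind the grasp point.
Start: joints at [-1.425, 0.259, 1.535, -0, 1.348, -0.203], TCP at [0.188, -0.517, 0.219] pointing down, gripper open.
Joint ranges: [-3.14, 3.14], [-0.91, 2.08], [0.19, 2.58], [-1.22, 4.36], [0.22, 2.71], [-3.12, 3.12]. Speed limits (rad/s): [2.57, 2.57, 3.14, 3.14, 3.14, 3.14].

## Interface

Orientations are given as a unit quaternion [w, x, y, z].
In Python, from rig import move_ptp, line_to, move_j, command_gripper, pause, solve_ik, get_obs, grab_frame, camera_model, IKError, finish_job, grip_depth gives the robot as it stands. The module is installed in compiled form; this text tells all that it offers. Calls block until the motion is done:
- move_ptp(position, orientation): joint-space move of the TCP to a pose.
- line_to(position, rotation=None, rate=0.15, f_stop=None): straight line of the TCP; rotation=None keeps the orientation; rate is the mean speed in m/s. With f_stop (N) it stops when the force on the tool has changed by that much, and returns True; else False.
- move_j(angles): joint-space move.
- command_gripper(opening, grasp_force=None): finger opening in m; grasp_force is the grip in N (None keeps the last); returns when the fingers have stopped.
- pause(seconds).
- solve_ik(position, orientation): joint angles nearest the present ones, or None.
- get_obs(): the state.
- grab_frame(name): name is "side" or "top" or "wrist"; returns the picture (384x512x3 uint8, red, green, blue); there is no depth.
- camera_model(name): a dict with "fx", "fy", "cx", "cy" (pixels), "k1" (the pictures are not rectified: a ray, as slopes to the right and down, at radius r is drawn at 1 + k1 r^2 times it, then the intrinsics apply), "cam_to_world" (4x4, takes a point from camera to world coordinates); the wrist camera has in their place "hand_eye" (4x4, takes a point from camera to tool coordinates, whose origin is the TCP and whose axes are the flange's). Camera axes: x right, y up, looking along -z (the intrinsics and any distortion apply to the point x, -y, -z); pixel columns grow to the right and rows downward; lengths in m; the calibration is good to about 2 mm. A picture is of the moment at which its call begins: read the wrist's pose just before it. camera_model takes no time and is no camera call.
A pose or a line that the arm cannot do raises IKError and nothing moves.
- finish_job(): hands the job in, once; it reports no verdict.
The state is a dict: "clock": time; "joint_positions": joint angles; "joint_vel": joint speeds; "joint_torque": joint torques, N m; "eef_pos": TCP position; "tool_rot": TCP orientation; "wrist_force": force on the tool from outside, world axes, zero at the start; "torque": the same for the moment, N m; "gripper_width": finger opening in m.
Only numpy, scipy, OpenCV 4.12 (cv2) and the standard library are available. Lean on these libraries where they do the work, as an engineer would, in place of code of your own. Each camera call takes 0.05 s, during which the arm holds its last target. There are 200 camera calls.

## Task

The flat round lid on the wooden board has just been painted and must not be touched by hand: slide the forked spatula under it, using the batten as a stop, lift it clear and set it centred and level on the rim of the vase. Then draw the spatula out from under it and lay it flat on the open bench.

Things in the scene. Friction and masses are not known exactly. Their poses are not given: they have to be found in the camera images.
- spatula: Forked steel spatula with wooden handle, flat on the bench, 160 g. Origin: middle of the slot's root, blade underside; x towards the tips, z up. Blade 2 mm thick; two tines 14 mm wide, x = 0..115 mm, with an 80 mm slot between (108 mm overall); heel plate 108 mm wide, x = -40..0; upright lip at x = -3..0, 13 mm high. A stem carries the handle bar: x = -90..0, 22 mm wide, z = 40..68 mm.
- handle (a point): Place to grip the spatula's handle: at (-35, 0, 54) mm in the spatula's frame, same axes; fingers close along y on 22 mm. The stem below it is 10 mm thick.
- tips (a point): Point midway between the ends of the two tines, on the blade's underside, at (115, 0, 0) mm in the spatula's frame.
- board: Fixed wooden board, 190 mm (x) by 150 mm (y), its top 18 mm above its origin (centre of underside). A batten, a strip 12 mm above the top, runs along y at x = 80..94 mm, on the edge away from the robot. The board is let into the bench by 0 to 6 mm, so its top is 12 to 18 mm above the bench.
- batten (a point): Middle of the batten's foot on its near face, on the board's top: at (80, 0, 18) mm in the board's frame.
- lid: Flat round white ceramic lid with painted flowers on top, lying flat on the board, 120 mm in diameter, 8 mm thick, about 190 g. Origin: centre of its underside, z up. Its underside is bevelled: flat to radius 53.5 mm, then rising 4.5 mm to the edge at radius 60 mm. It lies loose, up to 22 mm short of the batten.
- vase: Round white ceramic vase standing loose on the bench, 900 g, 115 mm high, open at the top. Origin: centre of its underside. Belly up to 112 mm in diameter (widest at 35 mm height), shoulder ends at 80 mm, then a straight neck 64 mm in diameter (wall 5 mm) up to the rim at 115 mm.
- rim (a point): Centre of the vase's mouth, at the height of the rim (115 mm above the vase's foot).
- jar: Bystander: small glass paint jar, white cap, 52 mm in diameter, 60 mm high; origin under its centre.
- mug: Bystander: blue mug, 72 mm in diameter, 80 mm high, with a handle; origin under its centre.
- paintpot: Bystander: brown glass jar, black cap, 60 mm in diameter, 90 mm high; origin under its centre.

How it is judged:
By the outcome, as a careful person would: the job done as asked, in the order asked, and still so for the second after the job is handed in, with the robot touching nothing.
It also fails if it takes over 66 s, if anything falls off the work surface, if the arm or the gripper's body presses on something with over 40 N, if the wrist force passes 120 N, or if a joint passes its speed limit or range.

## Working session

There is one attempt and no reset: what is moved stays moved. The work goes in short steps, each a Python script; the robot and the scene stay as the last script left them, time stands still between calls to the robot, and variables do not carry over. Pictures are saved under pics/ and viewed, on a budget of 10 in all, crops included, one or two more only if the job needs it, and the job is handed in when it is done.

```bash
mkdir -p pics; python3 - <<'E'
from rig import *
import cv2, numpy as np
for n in ("top","side"):
    f=grab_frame(n); cv2.imwrite(f"pics/{n}0.png",cv2.resize(f[:,:,::-1],(800,600),interpolation=cv2.INTER_CUBIC))
    np.save(f"pics/{n}0.npy",f)
    print(n,camera_model(n))
print(camera_model("wrist"),grip_depth,get_obs())
E
```

```text
top {'fx': 413.2817067051603, 'fy': 413.2817067051603, 'cx': 260.67368407576964, 'cy': 190.5775621861857, 'k1': 0.04454374362873693, 'cam_to_world': array([[ 0.02651641,  0.99191421, -0.12410918,  0.42259807],
       [-0.99961328,  0.02527003, -0.0116064 , -0.0158681 ],
       [-0.00837631,  0.12436895,  0.99220069,  1.54234782],
       [ 0.        ,  0.        ,  0.        ,  1.        ]])}
side {'fx': 493.1779285454236, 'fy': 493.1779285454236, 'cx': 265.8873485049577, 'cy': 186.07044150051618, 'k1': -0.10869696510883764, 'cam_to_world': array([[ 0.99174675,  0.07665812, -0.10277114,  0.42381725],
       [-0.12783076,  0.65298859, -0.74650197, -1.32815485],
       [ 0.00988295,  0.75347822,  0.65739859,  1.26395667],
       [ 0.        ,  0.        ,  0.        ,  1.        ]])}
{'fx': 319.17958811833006, 'fy': 319.17958811833006, 'cx': 261.8791542352587, 'cy': 191.5390833823072, 'k1': -0.05628187561334625, 'hand_eye': array([[ 6.39634480e-04,  9.62496743e-01,  2.71292483e-01,
         7.40482171e-02],
       [ 9.99999536e-01, -4.20284828e-04, -8.66634426e-04,
        -5.42074978e-
[... 207 characters left out ...]
ositions': array([-1.42478237e+00,  2.59266707e-01,  1.53593019e+00,  3.73863149e-06,
        1.34799499e+00, -2.02793973e-01]), 'joint_vel': array([-1.99559339e-04, -1.39510693e-03, -1.62726681e-03, -1.10859106e-03,
       -5.02960043e-04, -4.72387797e-05]), 'joint_torque': array([ 1.46715982e-03, -4.38211262e+01, -2.84642386e+01,  7.19986903e-02,
        3.63695039e-02, -5.30454076e-05]), 'eef_pos': array([ 0.1879345 , -0.51639565,  0.21792011]), 'tool_rot': array([-7.99244797e-04,  9.84829896e-01,  1.73520711e-01,  2.45201794e-05]), 'wrist_force': array([-0.33635085, -0.97461822, -0.97096687]), 'torque': array([ 0.00204685, -0.01810911, -0.0351948 ]), 'gripper_width': 0.09265279169262346}
```

View pics/top0.png

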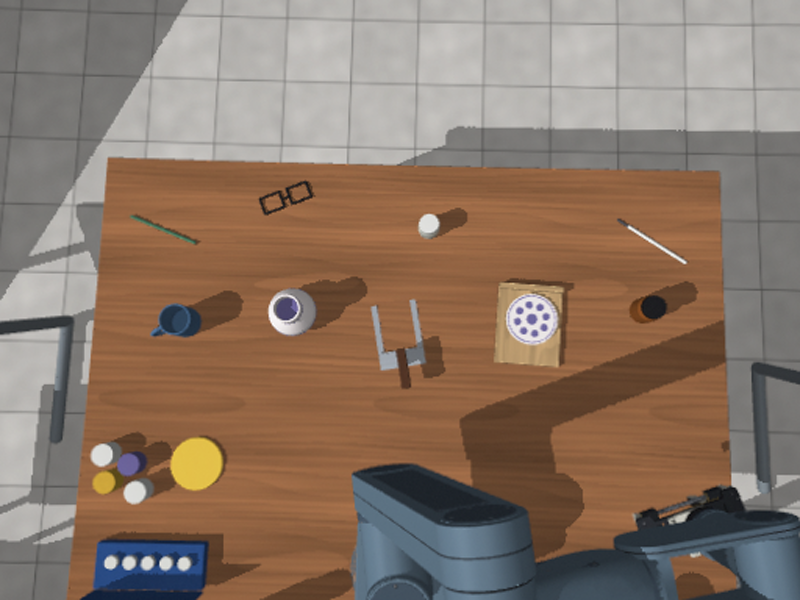

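View pics/side0.png

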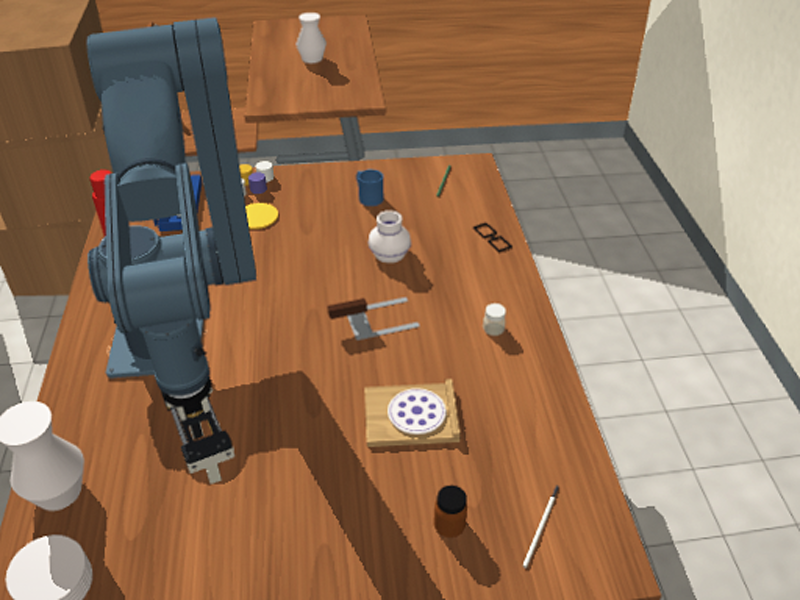

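```bash
cat > h.py <<'E'
from rig import *
import numpy as np, cv2
from scipy.spatial.transform import Rotation as R
def rot(q): return R.from_quat(np.r_[q[1:],q[0]])
def quat(r): q=r.as_quat(); return np.r_[q[3],q[:3]]
def down(yaw,pitch=0):
    """tool z down, tool y axis perpendicular to heading yaw; pitch>0 rotates about the heading's left axis"""
    return R.from_euler('z',yaw)*R.from_euler('y',pitch)*R.from_euler('x',np.pi)
def ray(cm,T,uv):
    uv=np.atleast_2d(np.float64(uv)); d=np.c_[(uv[:,0]-cm['cx'])/cm['fx'],(uv[:,1]-cm['cy'])/cm['fy']]
    s=d.copy()
    for _ in range(20): s=d/(1+cm['k1']*(s**2).sum(1,keepdims=True))
    return T[:3,3],np.c_[s[:,0],-s[:,1],-np.ones(len(s))]@T[:3,:3].T
def proj(cm,T,P):
    p=(np.atleast_2d(P)-T[:3,3])@T[:3,:3]; s=np.c_[p[:,0]/-p[:,2],-p[:,1]/-p[:,2]]
    s=s*(1+cm['k1']*(s**2).sum(1,keepdims=True))
    return np.c_[s[:,0]*cm['fx']+cm['cx'],s[:,1]*cm['fy']+cm['cy']]
def onz(cm,T,uv,z):
    o,d=ray(cm,T,uv); return o+d*((z-o[2])/d[:,2])[:,None]
def wristT(o=None):
    o=o or get_obs(); M=np.eye(4); M[:3,:3]=rot(o['tool_rot']).as_matrix(); M[:3,3]=o['eef_pos']
    return M@camera_model('wrist')['hand_eye']
def shot(name):
    T=wristT(); f=grab_frame('wrist'); np.save(f'pics/{name}.npy',f); np.save(f'pics/{name}_T.npy',T)
    return f,T
E
python3 - <<'E'
from h import *
s=1.5625
for n,L in dict(top=[('handle',403,352,.068),('handle end',405,387,.068),('tipL',376,307,.002),('tipR',414,300,.002),('heelL',382,368,.002),('heelR',425,362,.002),('b1',500,283,.016),('b2',565,288,.016),('b3',560,366,.016),('b4',495,361,.016),('lid',532,319,.024),('rim',288,308,.115),('jar',429,224,.06),('mug',180,318,.08),('pot',653,308,.09)],
 side=[('lid',417,411,.024),('rim',389,219,.115),('tipL',407,300,.002),('tipR',418,325,.002)]).items():
    cm=camera_model(n)
    for a,u,v,z in L: print(n,a,onz(cm,cm['cam_to_world'],(u/s,v/s),z)[0].round(3))
E
```

```text
top handle [0.482 0.008 0.068]
top handle end [0.404 0.001 0.068]
top tipL [0.591 0.077 0.002]
top tipR [ 0.61  -0.014  0.002]
top heelL [0.446 0.058 0.002]
top heelR [ 0.463 -0.044  0.002]
top b1 [ 0.655 -0.218  0.016]
top b2 [ 0.646 -0.372  0.016]
top b3 [ 0.462 -0.359  0.016]
top b4 [ 0.469 -0.208  0.016]
top lid [ 0.57  -0.293  0.024]
top rim [0.571 0.265 0.115]
top jar [ 0.784 -0.045  0.06 ]
top mug [0.546 0.515 0.08 ]
top pot [ 0.595 -0.55   0.09 ]
side lid [ 0.572 -0.298  0.024]
side rim [0.572 0.259 0.115]
side tipL [0.596 0.073 0.002]
side tipR [ 0.611 -0.018  0.002]
```

```bash
python3 - <<'E'
from h import *
q=quat(down(0.0))
for n,p in (('wlid',(.60,-.292,.20)),('wspat',(.55,.02,.22)),('wvase',(.60,.262,.29))):
    move_ptp(p,q); pause(.15); f,T=shot(n)
    cv2.imwrite(f'pics/{n}.png',cv2.resize(f[:,:,::-1],(800,600),interpolation=cv2.INTER_CUBIC))
    o=get_obs(); print(n,o['eef_pos'],o['tool_rot'],o['clock'])
E
```

```text
wlid [ 0.59940362 -0.29302348  0.20013483] [ 7.18065495e-05  9.99999684e-01 -7.91048560e-04  2.71000315e-05] 2.0167
wspat [0.55037825 0.01877186 0.21967516] [ 2.64475581e-05  9.99999554e-01 -9.23347464e-04 -1.94346771e-04] 3.425
wvase [0.60018214 0.26025325 0.28973262] [ 2.17364010e-04  9.99999271e-01 -1.14609256e-03 -3.12098726e-04] 4.6333
```

View pics/wlid.png

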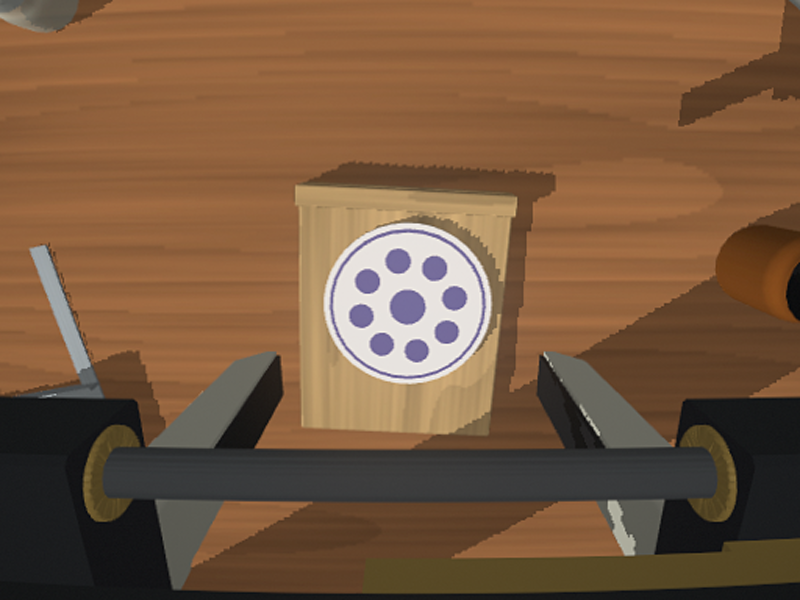

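View pics/wspat.png

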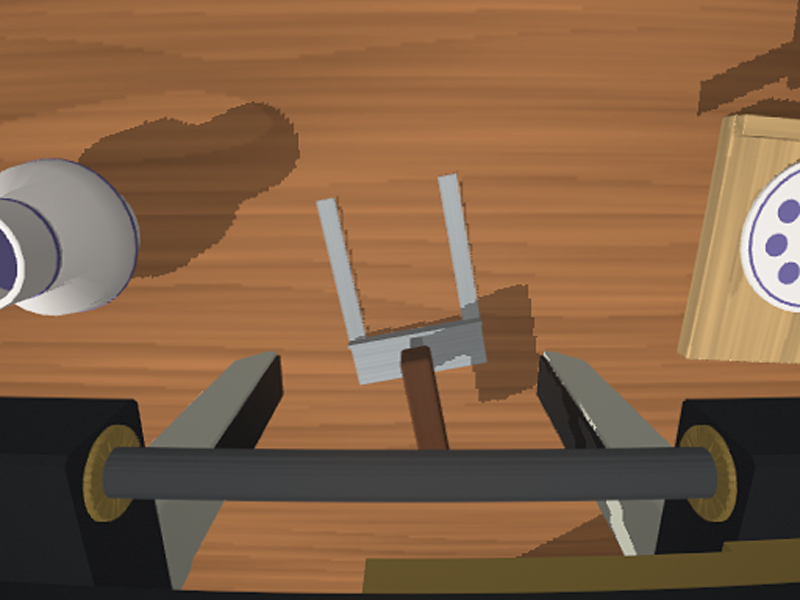

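View pics/wvase.png

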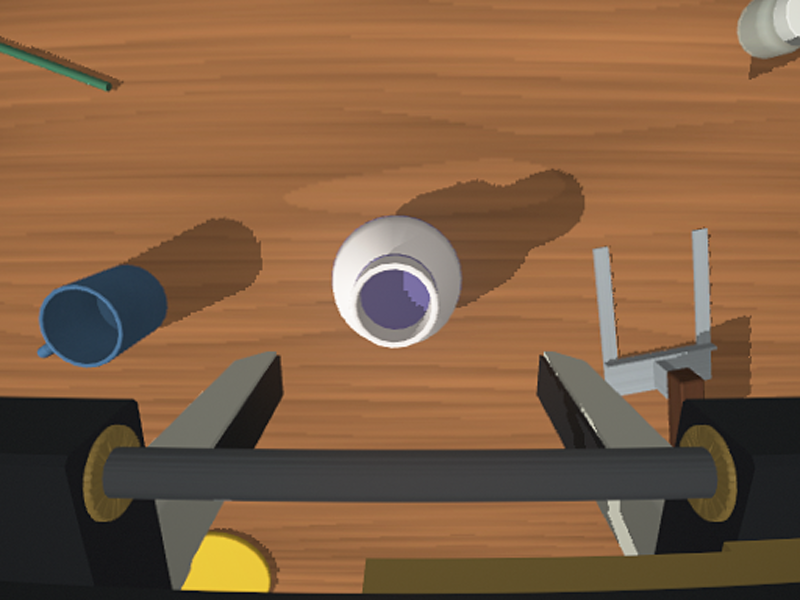

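```bash
cat > m.py <<'E'
from h import *
from scipy.optimize import least_squares
cw=camera_model('wrist'); ct=camera_model('top'); cs=camera_model('side'); k=.64
T=lambda n: np.load(f'pics/{n}_T.npy')
def white(f,lo=120):
    hsv=cv2.cvtColor(f,cv2.COLOR_RGB2HSV); return ((hsv[...,1]<60)&(hsv[...,2]>lo)).astype(np.uint8)
def circ(cm,M,uv,r,z):  # fit centre of circle of radius r in plane z
    P=onz(cm,M,uv,z)[:,:2]
    s=least_squares(lambda c:np.hypot(*(P-c).T)-r,P.mean(0),loss='soft_l1',f_scale=.001)
    return s.x.round(4),'rms mm',(np.std(s.fun)*1e3).round(2)
def blob(f,c,lo=120):
    n,l,st,ce=cv2.connectedComponentsWithStats(white(f,lo)); i=l[int(c[1]*k),int(c[0]*k)]
    m=(l==i).astype(np.uint8); cs_,_=cv2.findContours(m,cv2.RETR_EXTERNAL,cv2.CHAIN_APPROX_NONE)
    return max(cs_,key=len)[:,0,:].astype(float),st[i]
if __name__=='__main__':
    for n,cm,M,f,c in (('wlid',cw,T('wlid'),np.load('pics/wlid.npy'),(408,280)),('top',ct,ct['cam_to_world'],np.load('pics/top0.npy'),(510,319)),('side',cs,cs['cam_to_world'],np.load('pics/side0.npy'),(392,411))):
        u,st=blob(f,c); print('lid',n,st,circ(cm,M,u,.0595,.023))
    f=np.load('pics/wvase.npy'); u,st=blob(f,(395,343)); print(st)
    uu=u[u[:,1]>308*k]; print('rim w',circ(cw,T('wvase'),uu,.0318,.115))
    b=onz(cw,T('wlid'),np.array([(297,204),(516,216),(296,185),(517,197)])*k,.027); print('batten top z=27mm',b.round(4),np.arctan2(b[0]-b[1],1)[:2])
    for a,c in ((b[0],b[1]),(b[2],b[3])): print('len',np.linalg.norm(a-c),'yaw',np.arctan2(-(a-c)[0],(a-c)[1]))
    e=onz(cw,T('wlid'),np.array([(302,428),(489,435)])*k,.015);print('near edge',e.round(4),'yaw',np.arctan2(-(e[0]-e[1])[0],(e[0]-e[1])[1]))
    # spatula
    S=np.array([(115,54,2),(115,40,2),(115,-40,2),(115,-54,2),(-40,54,2),(-40,-54,2)])/1e3
    for n,cm,M,U in (('wspat',cw,T('wspat'),[(317,203),(334,198),(439,177),(457,173),(361,384),(487,361)]),
                     ('top',ct,ct['cam_to_world'],[(372,307),(378,306),(411,301),(417,300),(382,370),(426,362)])):
        U=np.array(U)*k
        W=lambda p:np.c_[S[:,0]*np.cos(p[2])-S[:,1]*np.sin(p[2])+p[0],S[:,0]*np.sin(p[2])+S[:,1]*np.cos(p[2])+p[1],S[:,2]]
        s=least_squares(lambda p:(proj(cm,M,W(p))-U).ravel(),[.49,.01,.166]); print('spat',n,s.x.round(4),'px',s.fun.round(1))
E
python3 m.py
```

```text
lid wlid [ 207  142  108  104 6613] (array([ 0.5719, -0.292 ]), 'rms mm', np.float64(0.33))
lid top [324 188  33  33 736] (array([ 0.5709, -0.2908]), 'rms mm', np.float64(1.09))
lid side [248 249  38  29 744] (array([ 0.5711, -0.2948]), 'rms mm', np.float64(1.01))
[ 213  138   82   85 4037]
rim w (array([0.5739, 0.2701]), 'rms mm', np.float64(3.16))
batten top z=27mm [[ 0.6447 -0.2181  0.027 ]
 [ 0.6365 -0.3656  0.027 ]
 [ 0.6572 -0.2182  0.027 ]
 [ 0.6491 -0.3656  0.027 ]] [0.0082048  0.14643635]
len 0.14772016090180987 yaw -0.055572707043179154
len 0.1476774170789756 yaw -0.05459997487254974
near edge [[ 0.469  -0.2084  0.015 ]
 [ 0.4626 -0.3567  0.015 ]] yaw -0.04322164886021281
spat wspat [0.4913 0.0136 0.1926] px [-0.4 -1.   0.2 -0.2 -0.4 -0.2 -0.1  0.1 -0.   0.8  0.8  0.8]
spat top [0.4889 0.0121 0.1824] px [ 0.1 -0.4 -0.1 -0.3 -0.1 -0.4 -0.3 -0.3 -0.1  0.4  0.5  1. ]
```

```bash
cat >> h.py <<'E'
OFF=np.array([-.035,0,.0352])   # TCP in spatula frame
def spose(o,yaw,pitch=0):
    """TCP position, quat for spatula origin o, heading yaw, pitch (tips up positive)"""
    r=R.from_euler('z',yaw)*R.from_euler('y',-pitch)
    return np.asarray(o)+r.apply(OFF), quat(r*R.from_euler('x',np.pi))
def sobs(yaw):
    o=get_obs(); r=rot(o['tool_rot'])*R.from_euler('x',np.pi); return o['eef_pos']-r.apply(OFF), r.as_euler('ZYX'), o
LID=np.array([.5715,-.292]); BY=-.053
E
python3 - <<'E'
from h import *
p,q=spose((.4905,.013,0),.19)
move_ptp(p+[0,0,.09],q); line_to(p,rate=.12)
o=get_obs(); print(p,o['eef_pos'],o['wrist_force'])
command_gripper(.015,60); o=get_obs(); print('w',o['gripper_width'],o['wrist_force'],o['clock'])
line_to(p+[0,0,.06],rate=.12)
h=np.array([np.cos(BY),np.sin(BY)])
p2,q2=spose((*(LID-.189*h),.045),BY); move_ptp(p2,q2); pause(.3)
f,T=shot('wpre'); cv2.imwrite('pics/wpre.png',cv2.resize(f[:,:,::-1],(800,600),interpolation=cv2.INTER_CUBIC))
s,e,o=sobs(BY); print(p2,o['eef_pos'],s,e,o['wrist_force'],o['torque'],o['gripper_width'],o['clock'])
E
```

```text
[0.45612985 0.00638994 0.0352    ] [0.4567963  0.00643994 0.03566509] [ 0.14799306  0.00453673 -0.11176865]
w 0.02159188999728746 [-0.43762293 -0.07916517  1.04311386] 7.9167
[ 0.34781453 -0.28013356  0.0802    ] [ 0.34825392 -0.27959316  0.08027673] [ 0.38321188 -0.28140146  0.04508141] [-0.05157973 -0.0001335  -0.00010159] [-0.57337306  0.55842806 -1.70507251] [ 0.02926267  0.07617021 -0.04557895] 0.021841328727536507 10.0917
```

View pics/wpre.png

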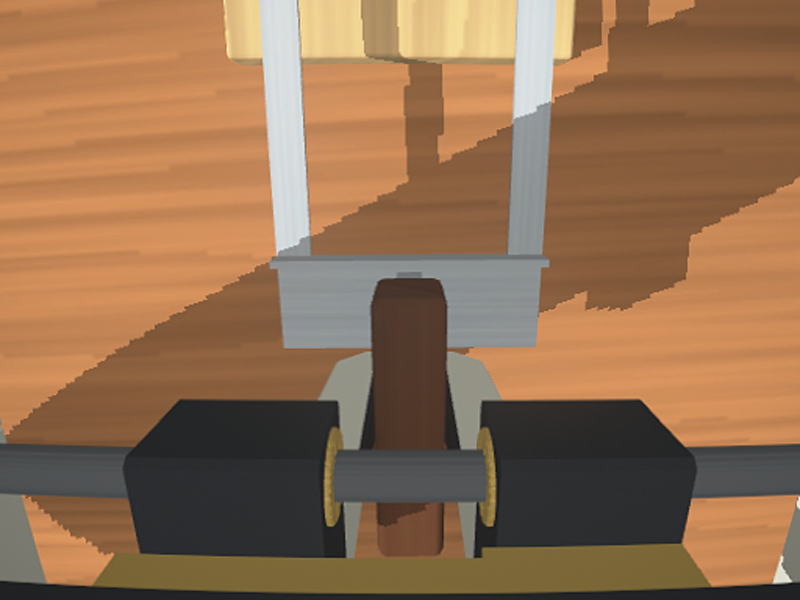

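```bash
python3 - <<'E'
from m import *
M=T('wpre'); o=get_obs(); r=rot(o['tool_rot'])*R.from_euler('x',np.pi); s0=o['eef_pos']-r.apply(OFF)
U=np.array([(285,348),(538,346),(268,257),(549,257),(262,0),(555,0),(300,0),(514,0)])*k
def res(p,full=False):
    rr=r*R.from_euler('zy',[p[3],-p[4]]); t=p[5]
    A=np.array([(-.04,.054,.002),(-.04,-.054,.002),(0,.054,.013),(0,-.054,.013),(t,.054,.002),(t,-.054,.002),(t,.04,.002),(t,-.04,.002)])
    q=proj(cw,M,s0+r.apply(p[:3])+rr.apply(A))-U
    return q.ravel()
s=least_squares(res,[0,0,0,0,0,.09]); print(s.x.round(4),s.fun.round(1).tolist())
s=least_squares(lambda p:res(np.r_[p[:2],0,p[2:]]),[0,0,0,0,.09]); print(s.x.round(4),s.fun.round(1).tolist())
E
```

```text
[ 0.0022 -0.0001 -0.0012  0.0065 -0.0419  0.0947] [-1.4, -0.3, -0.7, 0.0, 0.8, 0.6, 0.4, -0.4, 0.2, 0.8, -0.9, -0.3, -0.1, 0.2, 1.4, -0.6]
[ 0.0025 -0.0001  0.0065 -0.048   0.0942] [-1.9, 0.0, -0.1, 0.4, 0.2, 0.4, 1.0, -0.6, -0.1, 0.8, -0.6, -0.3, -0.3, 0.2, 1.6, -0.6]
```

```bash
cat >> h.py <<'E'
G=np.array([-.035-.001,0,.054]); DROOP=.04
def spose(o,yaw,pitch=0,droop=None):
    d=DROOP if droop is None else droop
    ry=R.from_euler('z',yaw); rs=ry*R.from_euler('y',-pitch); rt=ry*R.from_euler('y',-pitch-d)*R.from_euler('x',np.pi)
    return np.asarray(o)+rs.apply(G)+rt.apply([0,0,.0188]), quat(rt)
def sobs(droop=None):
    d=DROOP if droop is None else droop
    o=get_obs(); rt=rot(o['tool_rot']); rs=rt*R.from_euler('x',-np.pi)*R.from_euler('y',d)
    return o['eef_pos']-rt.apply([0,0,.0188])-rs.apply(G), rs.as_euler('ZYX'), o
E
python3 - <<'E'
from h import *
h=np.array([np.cos(BY),np.sin(BY)])
a=LID-.189*h
p,q=spose((*a,.030),BY); line_to(p,q,rate=.06); pause(.3); print(sobs()[:2])
p,q=spose((*a,.008),BY); c=line_to(p,rate=.015,f_stop=2.5)
s,e,o=sobs(); print(c,s,e,o['wrist_force'],o['torque'],o['clock'])
f,T=shot('wcon'); cv2.imwrite('pics/wcon.png',cv2.resize(f[:,:,::-1],(800,600),interpolation=cv2.INTER_CUBIC))
f=grab_frame('side'); cv2.imwrite('pics/scon.png',cv2.resize(f[200:310,130:330,::-1],(800,440),interpolation=cv2.INTER_CUBIC))
E
```

```text
(array([ 0.38302939, -0.28222366,  0.03028305]), array([-0.05281313, -0.00025455, -0.00049871]))
True [ 0.38254881 -0.28190347  0.01011407] [-0.05301465  0.00041015  0.00029237] [-0.8743696  -0.33114817  3.72236482] [-0.09342349 -0.29890876 -0.04313436] 11.975
```

View pics/scon.png

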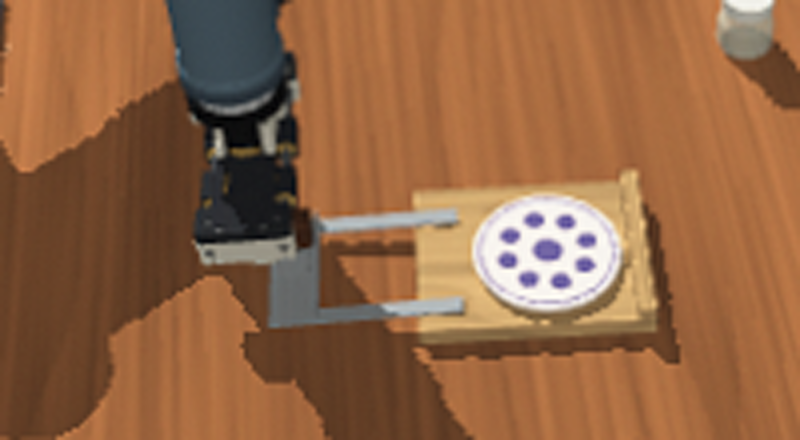

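```bash
python3 - <<'E'
from h import *
pause(.2)
for _ in range(3):
    s,e,o=sobs(); F=rot(o['tool_rot']).inv().apply(o['wrist_force']); t=rot(o['tool_rot']).inv().apply(o['torque']); print(s,e,F,t); pause(.05)
E
```

```text
[ 0.38246822 -0.28182079  0.00998391] [-0.05311776  0.0005921   0.00051364] [-0.67230896  1.70093249 -3.106263  ] [-0.25177929  0.47224176  0.05363844]
[ 0.38246915 -0.28181209  0.00996772] [-0.0530649   0.00062202  0.00054307] [-0.69480229  1.845128   -3.57880869] [-0.29767372  0.53682996  0.10025795]
[ 0.38244605 -0.2817778   0.00993722] [-0.05308207  0.00068153  0.00059902] [-0.8778602   1.46367663 -3.80784112] [-0.34551442  0.50297228  0.10133929]
```

```bash
sed -i 's/^G=.*/G=np.array([-.035,0,.0537]); DROOP=.0/' h.py; cat >> h.py <<'E'
F0=None
def lever(F0,t0):
    pause(.2); L=[]
    for _ in range(5):
        o=get_obs(); i=rot(o['tool_rot']).inv(); L.append(np.r_[i.apply(o['wrist_force']),i.apply(o['torque'])]); pause(.02)
    L=np.mean(L,0); F=L[:3]-F0; t=L[3:]-t0
    return L, (t[1]-.035*F[0])/-F[2], (t[0]+.035*F[1])/F[2]
E
python3 - <<'E'
from h import *
h=np.array([np.cos(BY),np.sin(BY)])
a=LID-.189*h
p,q=spose((*a,.024),BY); line_to(p,q,rate=.06); L0=lever(np.zeros(3),np.zeros(3))[0]; print(sobs()[:2],L0)
p,q=spose((*a,.008),BY); c=line_to(p,rate=.015,f_stop=2)
s,e,o=sobs(); print(c,s,e,o['clock']); print(lever(L0[:3],L0[3:]),sobs()[0])
E
```

```text
(array([ 0.38232362, -0.28154049,  0.02353705]), array([-0.05317082,  0.00063112,  0.00094302])) [ 0.30212756  0.23791979  1.89472248  0.02661888 -0.05193783 -0.00355361]
True [ 0.38264028 -0.28198269  0.01516027] [-0.05317486  0.00013555  0.00013223] 13.7417
(array([ 0.5072478 ,  0.73298475, -2.65774354, -0.11925569,  0.50783975,
        0.02631855]), np.float64(0.12138440191695644), np.float64(0.02823685053722454)) [ 0.3826422  -0.28183248  0.01516874]
```

```bash
python3 - <<'E'
from h import *
h=np.array([np.cos(BY),np.sin(BY)])
a=LID-.189*h; P=-.015
p,q=spose((*a,.024),BY,P); line_to(p,q,rate=.06); L0=lever(np.zeros(3),np.zeros(3))[0]
p,q=spose((*a,.008),BY,P); c=line_to(p,rate=.015,f_stop=2)
s,e,o=sobs(); print(c,s,e,o['clock']); print(lever(L0[:3],L0[3:]),sobs()[0])
z=sobs()[0][2]+.0008
p,q=spose((*a,z),BY,P); line_to(p,q,rate=.03); print(sobs()[0])
# stage 1: push lid to batten & get under 
b=LID+(-.189+.035)*h
p,q=spose((*b,z),BY,P); c=line_to(p,q,rate=.05,f_stop=10)
s,e,o=sobs(); print(c,s,e,o['wrist_force'],o['torque'],o['clock'])
f=grab_frame('side'); cv2.imwrite('pics/s1.png',cv2.resize(f[200:310,130:330,::-1],(800,440),interpolation=cv2.INTER_CUBIC))
E
```

```text
True [ 0.38267251 -0.28199555  0.01659124] [-5.31632649e-02  1.50729090e-02  7.77605322e-05] 15.2167
(array([ 0.40431677,  0.8027244 , -2.51825722, -0.11160793,  0.61002842,
        0.04535385]), np.float64(0.14873967527243515), np.float64(0.027219384654530596)) [ 0.38265674 -0.28183409  0.01658656]
[ 0.38258325 -0.28172471  0.01721602]
False [ 0.4181602  -0.28390239  0.01739245] [-0.05301039  0.01421236 -0.00017301] [ 1.31371512 -1.54860668 -0.94007657] [ 0.03496076 -0.31144445 -0.05008608] 16.6
```

View pics/s1.png

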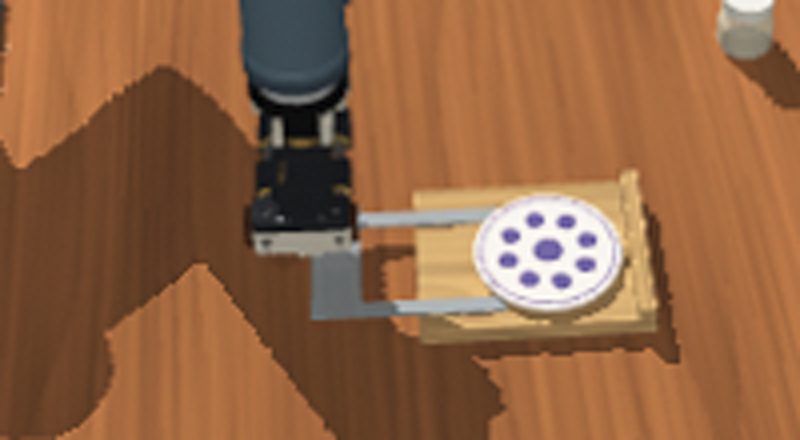

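```bash
python3 - <<'E'
from h import *
h=np.array([np.cos(BY),np.sin(BY)])
P=-.015; z=.0174
o0=sobs()
for d in (.075,.115,.155):
    p,q=spose((*(LID+(-.189+d)*h),z),BY,P); c=line_to(p,q,rate=.05,f_stop=8)
    s,e,o=sobs(); print(c,'along',(s[:2]-LID)@h*1e3,s,e,o['wrist_force'],o['torque'],o['clock'])
    if c: break
f=grab_frame('side'); cv2.imwrite('pics/s2.png',cv2.resize(f[200:310,130:330,::-1],(800,440),interpolation=cv2.INTER_CUBIC))
E
```

```text
False along -113.4743331858075 [ 0.45818773 -0.28593722  0.01736954] [-5.31689905e-02  1.39510537e-02 -5.93136786e-06] [-0.39769215  0.38333971 -1.27524248] [ 0.18875359 -0.05729363  0.04386151] 17.6
True along -93.73060684380593 [ 0.47790585 -0.28694325  0.01717622] [-0.05297252  0.01667403  0.000485  ] [ 2.9959661  -0.43227091 -0.39074292] [-0.07621262 -0.80927139 -0.06171657] 18.1083
```

View pics/s2.png

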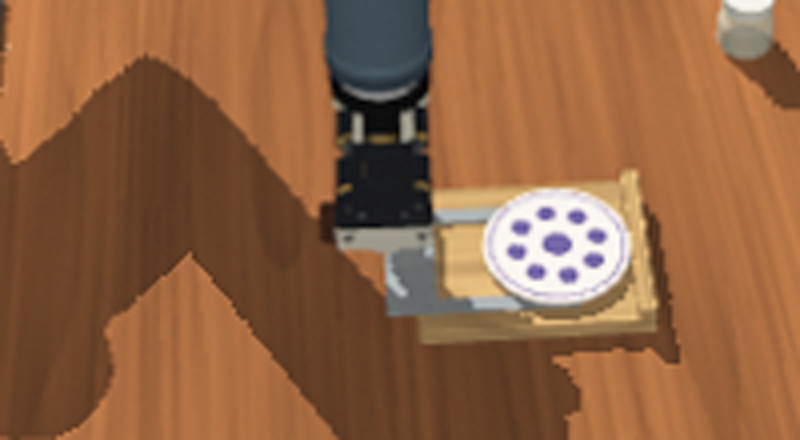

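```bash
python3 - <<'E'
from h import *
h=np.array([np.cos(BY),np.sin(BY)])
P=-.015; z=.0174
pause(.2); s,e,o=sobs(); print('static',(s[:2]-LID)@h*1e3,o['wrist_force'],o['torque'])
for d in (.120,.155):
    p,q=spose((*(LID+(-.189+d)*h),z),BY,P); c=line_to(p,q,rate=.04,f_stop=12)
    s,e,o=sobs(); print(c,'along',(s[:2]-LID)@h*1e3,s,e,o['wrist_force'],o['torque'],o['clock'])
    if c: break
f=grab_frame('side'); cv2.imwrite('pics/s3.png',cv2.resize(f[200:310,130:330,::-1],(800,440),interpolation=cv2.INTER_CUBIC))
E
```

```text
static -94.92834313122972 [ 2.82616833 -0.45782167  0.8773492 ] [-0.19826019 -1.14045692 -0.07474545]
True along -91.56417657822719 [ 0.48012774 -0.28595532  0.0164941 ] [-0.05248011  0.0225935   0.00278288] [0.53405378 0.62693708 2.84382126] [-0.10087889 -0.59454004 -0.0078828 ] 18.6917
```

View pics/s3.png

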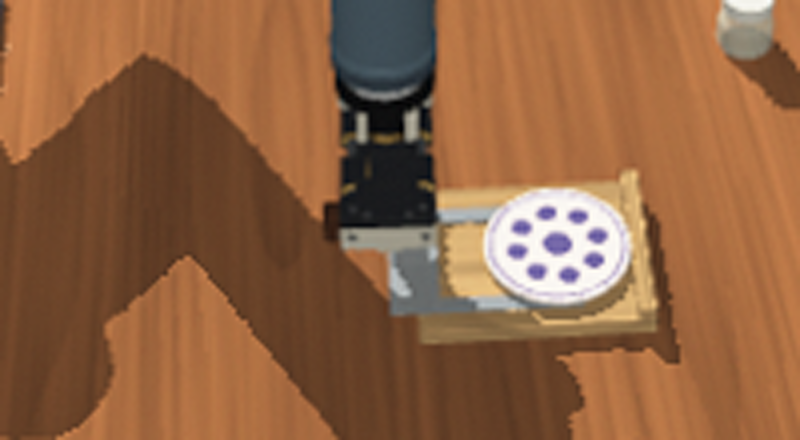

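View it.

```bash
python3 - <<'E'
from h import *
pause(.1); s,e,o=sobs(); h=np.array([np.cos(BY),np.sin(BY)])
print('static',(s[:2]-LID)@h*1e3,s[2],e,o['wrist_force'],o['torque'],o['clock'],o['gripper_width'])
c=camera_model('side');T=c['cam_to_world']
p0=proj(c,T,(*LID,.0223))[0]
for d,z in ((0,.0223),(.005,.0223),(.009,.0223),(.009,.026),(.005,.026),(.007,.027)): print(d,z,proj(c,T,(*(LID+d*h),z))[0]-p0)
f,T=shot('w4'); cv2.imwrite('pics/w4.png',cv2.resize(f[:,:,::-1],(800,600),interpolation=cv2.INTER_CUBIC))
E
```

```text
static -91.54978504052647 0.016484650008551184 [-0.05273671  0.02194336  0.00266869] [-0.64133772  1.09071551  3.17861645] [-0.0386127  -0.49296974  0.00303253] 18.8417 0.021492919517399185
0 0.0223 [0. 0.]
0.005 0.0223 [ 1.5276662  -0.07892533]
0.009 0.0223 [ 2.74936999 -0.14215859]
0.009 0.026 [ 2.7657373  -0.87890143]
0.005 0.026 [ 1.5421207  -0.81567954]
0.007 0.027 [ 2.15815043 -1.04680467]
```

View pics/w4.png

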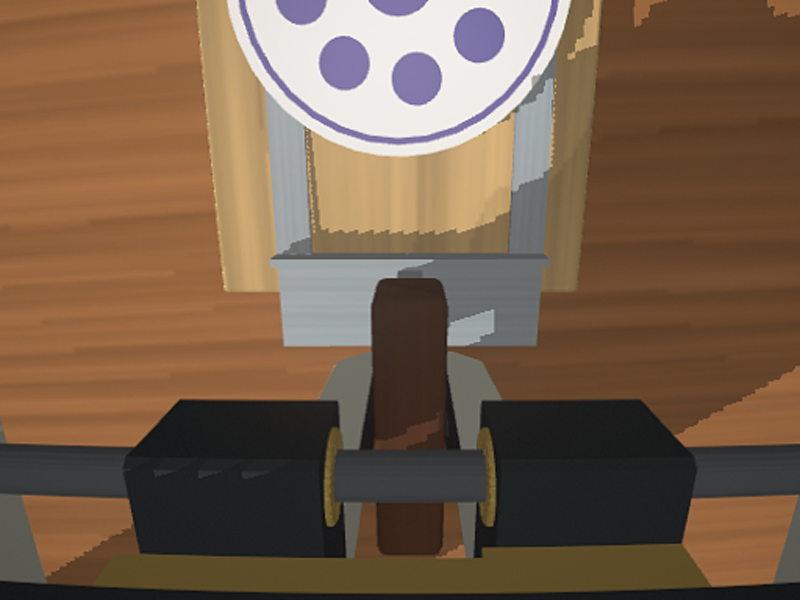

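```bash
python3 - <<'E'
from m import *
f=grab_frame('side'); np.save('pics/s4.npy',f)
u,st=blob(f,(130/k+557/4/k-12,(200+243/4)/k)); print(st)
u0,_=blob(np.load('pics/side0.npy'),(392,411)); print('side px shift',u.mean(0)-u0.mean(0), np.ptp(u,axis=0),np.ptp(u0,axis=0))
for z in (.022,.026,.030,.034): print(z,circ(cs,cs['cam_to_world'],u,.0595,z))
f=np.load('pics/w4.npy'); u,st=blob(f,(400,20)); u=u[(u[:,1]>3)]; print(st)
u=u[np.argsort(u[:,0])]
for z in (.022,.025,.028,.031,.034):
    P=onz(cw,T('w4'),u,z)[:,:2]; s=least_squares(lambda c:np.hypot(*(P-c[:2]).T)-c[2],[.58,-.292,.06]); print(z,s.x.round(4),s.fun.std())
E
```

```text
[239 247  49  31 855]
side px shift [-5.40922444 -0.18360752] [48. 30.] [37. 28.]
0.022 (array([ 0.5745, -0.2895]), 'rms mm', np.float64(11.57))
0.026 (array([ 0.5742, -0.2929]), 'rms mm', np.float64(11.57))
0.03 (array([ 0.5739, -0.2962]), 'rms mm', np.float64(11.57))
0.034 (array([ 0.5735, -0.2996]), 'rms mm', np.float64(11.56))
[ 156    0  197   89 9910]
0.022 [ 0.5934 -0.2927  0.0574] 0.0126915789714294
0.025 [ 0.5923 -0.2927  0.0565] 0.012494737678322819
0.028 [ 0.5912 -0.2926  0.0556] 0.0122978963853691
0.031 [ 0.5901 -0.2926  0.0547] 0.012101055092530044
0.034 [ 0.589  -0.2925  0.0539] 0.011904213804545958
```

```bash
python3 - <<'E'
from h import *
h=np.array([np.cos(BY),np.sin(BY)])
P=-.012; z=.0185
s,e,o=sobs(); p,q=spose((*(LID+((s[:2]-LID)@h)*h),z),BY,P); line_to(p,q,rate=.02); pause(.15)
s,e,o=sobs(); print('static',(s[:2]-LID)@h*1e3,s[2],e,o['wrist_force'],o['torque'])
for d in (-.080,-.065,-.04):
    p,q=spose((*(LID+d*h),z),BY,P); c=line_to(p,q,rate=.03,f_stop=18)
    s,e,o=sobs(); print(c,'along',(s[:2]-LID)@h*1e3,s,e,o['wrist_force'],o['torque'],o['clock'])
    if c: break
f,T=shot('w5'); cv2.imwrite('pics/w5.png',cv2.resize(f[:,:,::-1],(800,600),interpolation=cv2.INTER_CUBIC))
E
```

```text
static -92.3099803925171 0.017819640098408487 [-0.05305882  0.01351189  0.00106608] [ 0.36505149  0.46922583 -3.75282687] [ 0.04663688  0.30573567 -0.01155413]
False along -79.69727323453658 [ 0.4919194  -0.28768815  0.01842733] [-5.27484455e-02  1.17672498e-02  2.23397274e-05] [ 0.43717164  0.26906178 -3.87891983] [0.06346858 0.4040639  0.00227185] 19.875
False along -64.49318433153182 [ 0.5070928  -0.2886697   0.01857249] [-0.05293156  0.01120814 -0.00027393] [ 0.44430221  0.31466576 -4.00924393] [ 0.05502218  0.29238242 -0.02882593] 20.525
True along -52.75713977413543 [ 0.51885451 -0.28849696  0.01696655] [-0.05172862  0.02123005  0.0020193 ] [-2.05712717 -1.56399402  1.18671829] [-0.28688072  0.13234434 -0.03405824] 21.1083
```

View pics/w5.png

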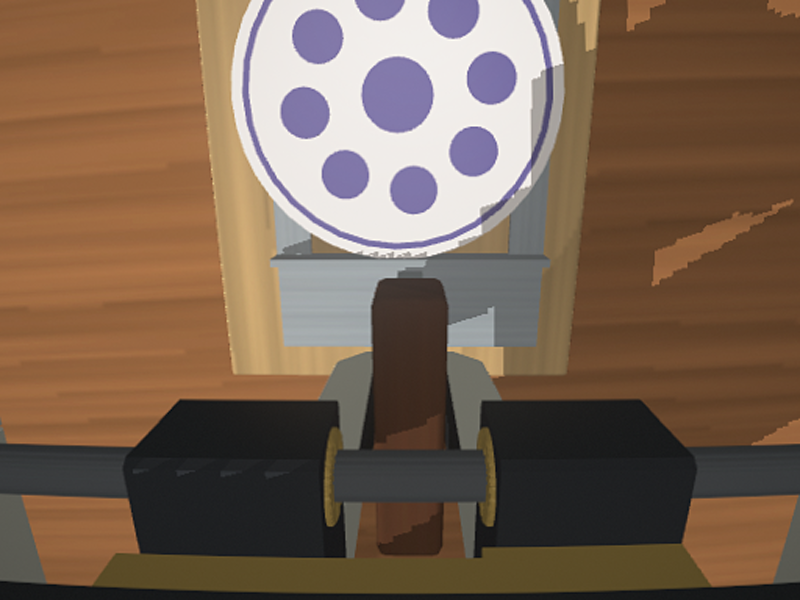

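```bash
python3 - <<'E'
from h import *
h=np.array([np.cos(BY),np.sin(BY)]); P=.035
s,e,o=sobs(); a=(s[:2]-LID)@h-.0015
print('along',a)
p,q=spose((*(LID+a*h),.0185),BY,-.005); line_to(p,q,rate=.02)
p,q=spose((*(LID+(a-.002)*h),.045),BY,.02); line_to(p,q,rate=.04)
p,q=spose((*(LID+(a-.005)*h),.16),BY,P); line_to(p,q,rate=.08); pause(.2)
s,e,o=sobs(); print(s,e,o['wrist_force'],o['torque'],o['clock'])
f,T=shot('w6'); cv2.imwrite('pics/w6.png',cv2.resize(f[:,:,::-1],(800,600),interpolation=cv2.INTER_CUBIC))
E
python3 - <<'E'
from m import *
# rim, wrist: edge between white rim and wood, lower arc
f=np.load('pics/wvase.npy'); u,st=blob(f,(395,343))
for r in (310,318,325):
    uu=u[(u[:,1]>r*k)]; print(r,len(uu),np.ptp(uu,axis=0),circ(cw,T('wvase'),uu+[0,.5],.032,.115))
# interior hole (purple) in wrist/top/side
for n,cm,M,f,b in (('w',cw,T('wvase'),f,(340,240,450,360)),('top',ct,ct['cam_to_world'],np.load('pics/top0.npy'),(262,285,320,335)),('side',cs,cs['cam_to_world'],np.load('pics/side0.npy'),(365,205,415,235))):
    x0,y0,x1,y1=[int(v*k) for v in b]; c=cv2.resize(f[y0:y1,x0:x1],None,fx=8,fy=8,interpolation=cv2.INTER_CUBIC)[:,:,::-1]
    print(n,c.shape,x0,y0); globals()['c_'+n]=cv2.copyMakeBorder(c,0,max(0,550-c.shape[0]),0,0,cv2.BORDER_CONSTANT)[:600]
c=np.hstack([c_w,c_top[:c_w.shape[0]]]) if 0 else None
W=np.zeros((600,800,3),np.uint8)
for im,x,y,wd in ((c_w,0,0,560),(c_top,565,0,230),(c_side,565,270,230)):
    im=im[:600]; s=wd/im.shape[1]; im=cv2.resize(im,None,fx=s,fy=s)[:600-y]; im=im[:,:800-x]; 
    hh=min(im.shape[0],265 if (x and not y) else 600); W[y:y+hh,x:x+im.shape[1]]=im[:hh]
cv2.imwrite('pics/rimcomp.png',W)
E
```

```text
along -0.05428977194503137
[ 0.51216118 -0.28871064  0.15958742] [-0.0530124  -0.0344471   0.00051606] [ 0.14004265 -0.56735485 -3.34765224] [ 0.06519625  0.30063241 -0.02920523] 24.0083
310 79 [72. 23.] (array([0.5735, 0.2701]), 'rms mm', np.float64(2.97))
318 69 [65. 18.] (array([0.5736, 0.2701]), 'rms mm', np.float64(2.29))
325 59 [58. 13.] (array([0.5738, 0.2702]), 'rms mm', np.float64(1.62))
w (616, 568, 3) 217 153
top (256, 296, 3) 167 182
side (152, 256, 3) 233 131
```

View pics/w6.png

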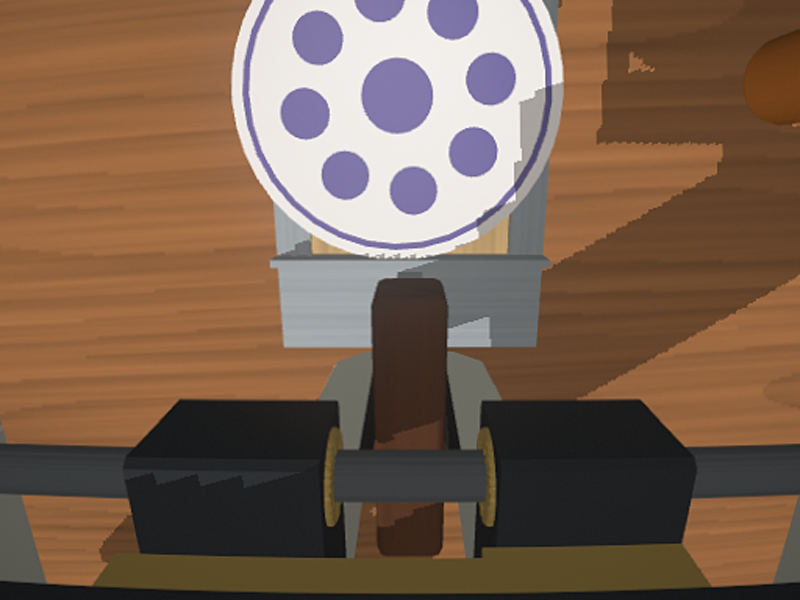

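```bash
python3 - <<'E'
from m import *
from scipy.optimize import minimize
f=np.load('pics/wvase.npy'); u,st=blob(f,(395,343))
for r in (328,332,336,340):
    uu=u[(u[:,1]>r*k)]; print(r,len(uu),uu[:,0].min()/k,uu[:,0].max()/k,circ(cw,T('wvase'),uu+[0,.5],.032,.115))
b=u[u[:,1]<280*k]; print('belly',circ(cw,T('wvase'),b,.0555,.04))
# rows profile: contour span per row
for r in range(190,222,3):
    x=u[u[:,1]==r,0]; print(r,x.min(),x.max(),end='; ')
print()
# annulus template: gradient-based in every camera: outer (bright inside) vs hole
t=np.linspace(0,2*np.pi,180)
def ring(c,r,z=.115): return np.c_[c[0]+r*np.cos(t),c[1]+r*np.sin(t),np.full_like(t,z)]
for n,cm,M,f in (('w',cw,T('wvase'),f),('top',ct,ct['cam_to_world'],np.load('pics/top0.npy')),('side',cs,cs['cam_to_world'],np.load('pics/side0.npy'))):
    g=cv2.cvtColor(f,cv2.COLOR_RGB2HSV).astype(np.float32); g=g[...,2]-g[...,1]
    samp=lambda P:cv2.remap(g,*[a.astype(np.float32)[None] for a in proj(cm,M,P).T],cv2.INTER_LINEAR)[0]
    sc=lambda c:-(np.mean(samp(ring(c,.0295)))*2-np.mean(samp(ring(c,.0245)))-np.mean(np.minimum(samp(ring(c,.035)),200)))
    G=[(sc((x,y)),x,y) for x in np.arange(.558,.586,.001) for y in np.arange(.248,.28,.001)]
    m=min(G); w=np.array([(x,y) for s,x,y in G if s<m[0]*.97]); print(n,m,w.mean(0).round(4),len(w))
# lid centre in w6: central flower
f=np.load('pics/w6.npy'); print(onz(cw,T('w6'),np.array([(397,95.5)])*k,.16+.010+.002))
E
```

```text
328 56 353.125 439.0625 (array([0.5738, 0.27  ]), 'rms mm', np.float64(1.43))
332 49 357.8125 432.8125 (array([0.5159, 0.2682]), 'rms mm', np.float64(6.04))
336 40 365.625 426.5625 (array([0.5145, 0.2674]), 'rms mm', np.float64(4.22))
340 31 371.875 418.75 (array([0.5128, 0.2689]), 'rms mm', np.float64(2.64))
belly (array([0.5726, 0.2715]), 'rms mm', np.float64(0.68))
190 214.0 292.0; 193 215.0 291.0; 196 216.0 290.0; 199 217.0 289.0; 202 219.0 287.0; 205 221.0 285.0; 208 224.0 283.0; 211 227.0 280.0; 214 230.0 276.0; 217 236.0 271.0; 220 241.0 262.0; 
w (np.float32(-278.57422), np.float64(0.5730000000000001), np.float64(0.272)) [0.5735 0.272 ] 2
top (np.float32(-183.61684), np.float64(0.5720000000000001), np.float64(0.273)) [0.572  0.2725] 2
side (np.float32(-115.29123), np.float64(0.5710000000000001), np.float64(0.266)) [0.5714 0.2662] 5
[[ 0.57305606 -0.28765333  0.172     ]]
```

```bash
cat >> m.py <<'E'
def flower(f,c):
    hsv=cv2.cvtColor(f,cv2.COLOR_RGB2HSV); m=((hsv[...,0]>112)&(hsv[...,0]<140)&(hsv[...,1]>50)).astype(np.uint8)
    n,l,st,ce=cv2.connectedComponentsWithStats(m); i=np.argmin(np.hypot(*(ce[1:]-np.array(c)*k).T)+(st[1:,4]<300)*999)+1
    return ce[i],st[i,4]
E
python3 - <<'E'
from m import *
print(flower(np.load('pics/w6.npy'),(397,95)))
tgt=np.array([.5733,.2712]); LC=np.array([.0608,.0043])
p,q=spose((*(tgt-LC),.165),0,.02); line_to(p,q,rate=.13); pause(.3)
p,q=spose((*(tgt-LC),.140),0,0); line_to(p,q,rate=.04); pause(.3)
s,e,o=sobs(); f,T=shot('w7'); c,a=flower(f,(397,95)); z=s[2]+.010
X=onz(cw,T,[c],z)[0]
print(c,a,s,e,'lid',X,'rel',X[:2]-s[:2],'err to tgt',X[:2]-tgt,o['wrist_force'],o['torque'],o['clock'])
f=grab_frame('side'); np.save('pics/s7.npy',f); cv2.imwrite('pics/s7.png',cv2.resize(f[90:200,180:330,::-1],(800,586),interpolation=cv2.INTER_CUBIC))
E
```

```text
(array([253.83254994,  60.69976498]), np.int32(1702))
[253.82705882  60.70176471] 1700 [0.51257423 0.26697421 0.14029037] [ 4.54140846e-05 -4.61429561e-04  1.73513025e-04] lid [0.57400502 0.27147123 0.15029037] rel [0.0614308  0.00449702] err to tgt [0.00070502 0.00027123] [-0.1933077   0.47297274 -4.41772049] [0.01038213 0.2650025  0.00301071] 29.825
```

View pics/s7.png

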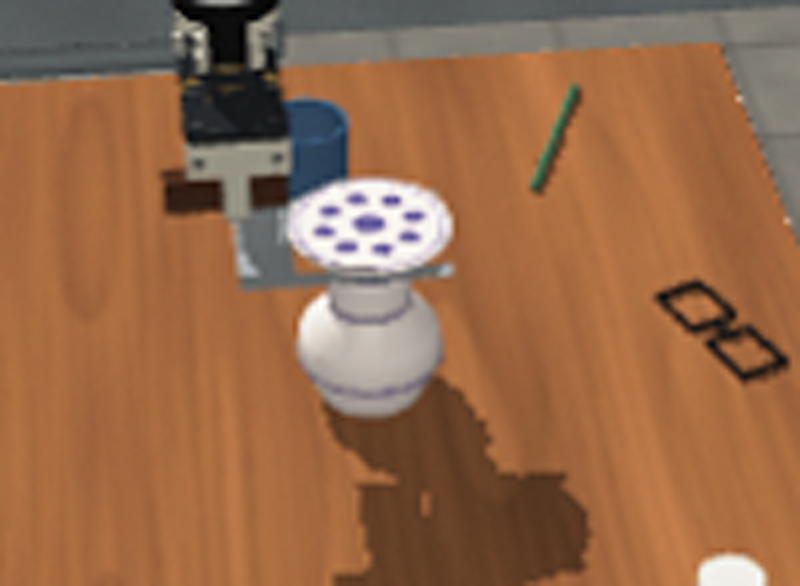

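```bash
python3 - <<'E'
from m import *
for n,cm,rim in (('top',ct,(.572,.2725)),('side',cs,(.5714,.2662))):
    f=grab_frame(n); M=cm['cam_to_world']
    e=proj(cm,M,(.574,.2715,.150))[0]; hsv=cv2.cvtColor(f,cv2.COLOR_RGB2HSV)
    yy,xx=np.mgrid[:384,:512]; m=((hsv[...,0]>112)&(hsv[...,0]<140)&(hsv[...,1]>50))&(np.hypot(xx-e[0],yy-e[1])<5)
    w=hsv[...,1]*m; c=np.array([(xx*w).sum(),(yy*w).sum()])/w.sum()
    X=onz(cm,M,[c],.150)[0,:2]; print(n,m.sum(),X,'lid-rim',(X-rim)*1e3,'mm')
E
```

```text
top 40 [0.57305855 0.27271579] lid-rim [1.05855234 0.21578857] mm
side 13 [0.57304506 0.27114868] lid-rim [1.64505819 4.94868398] mm
```

```bash
python3 - <<'E'
from m import *
s,e,o=sobs(); o1=np.array([.5733-.0608-.001-.0001,.2712-.0043-.0008])
p,q=spose((*o1,.125),0,0); line_to(p,q,rate=.04); pause(.3); s,e,o=sobs(); print(s,e,o['wrist_force'])
o2=o1-(s[:2]-o1)*.8
for z in (.110,.101):
    p,q=spose((*o2,z),0,0); c=line_to(p,q,rate=.02,f_stop=6); pause(.2)
    s,e,o=sobs(); print(c,s,e,o['wrist_force'],o['torque'],o['clock'])
f,T=shot('w8'); c,a=flower(f,(397,90)); print('lid',onz(cw,T,[c],.123),a)
f=grab_frame('side'); cv2.imwrite('pics/s8.png',cv2.resize(f[90:200,180:330,::-1],(800,586),interpolation=cv2.INTER_CUBIC))
E
```

```text
[0.51154989 0.26616542 0.12520695] [ 2.61055403e-05 -3.51489647e-04  1.23146007e-04] [ 0.14856578 -0.31927957 -4.86951869]
False [0.51133573 0.2660941  0.11010135] [ 7.30842740e-06 -1.97637267e-04  5.15535816e-05] [-1.00866179 -0.37300677 -2.0691323 ] [ 0.02001689  0.28077051 -0.04462271] 31.95
False [0.51142357 0.26605209 0.10113009] [-3.53679675e-06 -2.98453163e-04  4.36512947e-05] [-0.19279175 -1.0030615  -1.68366244] [ 0.05612332  0.06633052 -0.00849994] 32.75
lid [[0.57283245 0.27050567 0.123     ]] 1951
```

View pics/s8.png

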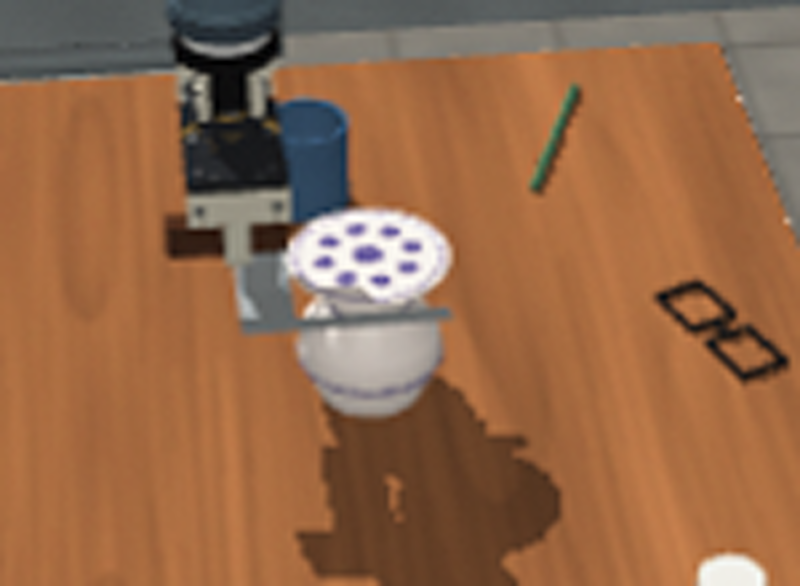

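```bash
python3 - <<'E'
from m import *
s,e,o=sobs(); x=s[0]
def go(xy,z,rate,fs=None):
    p,q=spose((*xy,z),0,0); c=line_to(p,q,rate=rate,f_stop=fs); s,e,o=sobs(); print(c,s.round(4),e.round(4),o['wrist_force'].round(2),round(o['clock'],2)); return c
bad=go((x,.2703),.101,.02,4)
pause(.2)
if not bad: bad=go((x-.03,.2703),.101,.03,4)
if not bad: bad=go((x-.16,.2703),.101,.07,6)
if not bad:
    go((.42,.08),.10,.15)
    f=grab_frame('side'); cv2.imwrite('pics/s9.png',cv2.resize(f[90:200,180:330,::-1],(800,586),interpolation=cv2.INTER_CUBIC))
    go((.42,.08),.02,.1); pause(.2); go((.42,.08),-.004,.015,2)
E
```

```text
False [0.5114 0.2705 0.101 ] [ 0.0003 -0.      0.    ] [ 0.19  0.2  -0.9 ] 33.22
False [0.4816 0.2703 0.101 ] [-0.     -0.0002  0.0001] [-0.15 -0.48 -1.26] 34.57
False [0.3517 0.2703 0.101 ] [-0.0002 -0.0001 -0.    ] [-0.42 -0.13 -0.95] 36.58
False [0.4196 0.0805 0.0999] [0.0006 0.0003 0.0002] [-0.31 -1.1  -1.7 ] 38.08
False [0.4205 0.08   0.0204] [ 0.0002 -0.0009 -0.0001] [-0.1   0.03 -1.36] 39.08
True [4.2e-01 8.0e-02 2.0e-04] [ 0.      0.0003 -0.    ] [ 0.13 -0.35  4.59] 40.47
```

Contact at z ≈ 0 confirms the blade is level. I'll release, retreat and check.

```bash
python3 - <<'E'
from m import *
command_gripper(.06); pause(.3)
o=get_obs(); p=o['eef_pos']; line_to(p+[0,0,.12],rate=.12)
move_ptp((.60,.262,.29),quat(down(0.))); pause(.3)
o=get_obs(); f,T=shot('w10'); print(o['clock'],o['wrist_force'],T[:3,3])
c,a=flower(f,(397,300)); print(c,onz(cw,T,[c],.123),a)
ft=grab_frame('top'); e=proj(ct,ct['cam_to_world'],(.42,.08,0))[0]; print(e)
a=cv2.resize(f[:,:,::-1],(800,600))[100:500]; 
g=grab_frame('side')
b=cv2.resize(g[80:240,150:350,::-1],(250,200)); W=np.zeros((600,800,3),np.uint8); W[:400]=a; b=cv2.resize(g[100:200,180:330,::-1],(300,200),interpolation=cv2.INTER_CUBIC); W[400:,:300]=b
W[400:,310:610]=cv2.resize(ft[170:270,150:300,::-1],(300,200),interpolation=cv2.INTER_CUBIC); cv2.imwrite('pics/end.png',W)
E
```

```text
44.2083 [ 0.12966235 -0.27259784  0.1984251 ] [0.67372687 0.26146781 0.45513031]
[254.3245614  194.02631579] [[0.57744173 0.26930492 0.123     ]] 456
[238.25664791 242.4390289 ]
```

View pics/end.png

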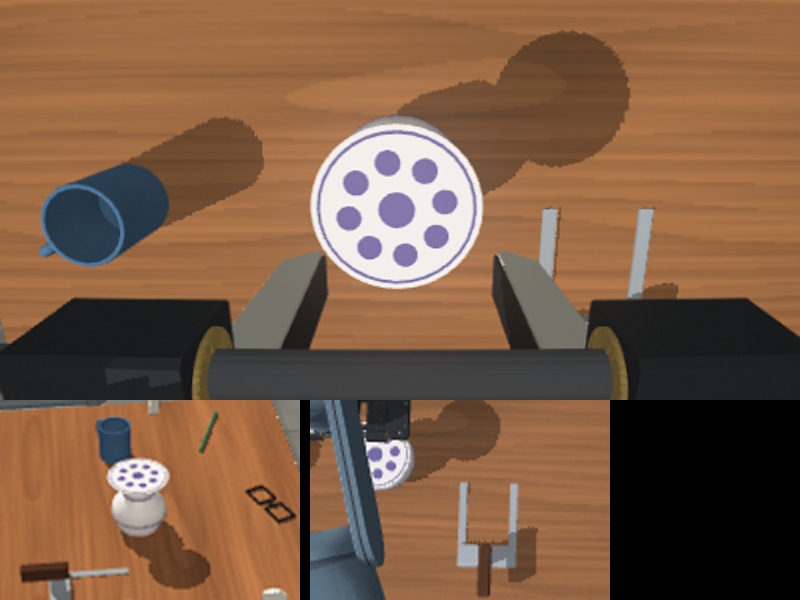

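```bash
python3 - <<'E'
from m import *
print(T('wvase')[:3].round(4).tolist(),'\n',T('w10')[:3].round(4).tolist())
f0,f1=np.load('pics/wvase.npy'),np.load('pics/w10.npy')
u,_=blob(f1,(397,270),100); print('lid contour',circ(cw,T('w10'),u[u[:,1]>150],.0598,.1205), u.min(0),u.max(0))
for c in ((.5735,.2715),(.5705,.2715),(.5765,.2715)):
    print(c,'outer rim bottom/top/left/right px',proj(cw,T('wvase'),[(c[0]-.032,c[1],.115),(c[0]+.032,c[1],.115),(c[0],c[1]+.032,.115),(c[0],c[1]-.032,.115)]).round(1).tolist(), 'inner bottom/top',proj(cw,T('wvase'),[(c[0]-.027,c[1],.115),(c[0]+.027,c[1],.115)])[:,1].round(1))
print('column 253 wvase rows (V,S):',[(r,*cv2.cvtColor(f0,cv2.COLOR_RGB2HSV)[r,253,1:]) for r in range(160,226,1)])
b0=[r for r in range(100,180) if white(f0)[r,253]][0]; print('belly top rows',[[r for r in range(100,180) if white(f,90)[r,c]][0] for f in (f0,f1) for c in (245,253,262)])
move_j([-1.425,.259,1.535,0,1.348,-.203]); pause(.3)
for n,cm,c in (('top',ct,None),('side',cs,None)):
    f=grab_frame(n); np.save(f'pics/{n}9.npy',f); M=cm['cam_to_world']
    e=proj(cm,M,(.573,.271,.123))[0]; hsv=cv2.cvtColor(f,cv2.COLOR_RGB2HSV); yy,xx=np.mgrid[:384,:512]
    m=((hsv[...,0]>112)&(hsv[...,0]<140)&(hsv[...,1]>50))&(np.hypot(xx-e[0],yy-e[1])<25); w=hsv[...,1]*m
    print(n,'flowers',m.sum(),onz(cm,M,[np.array([(xx*w).sum(),(yy*w).sum()])/w.sum()],.123))
print(get_obs()['clock'])
E
```

```text
[[-0.0017, 0.9624, 0.2717, 0.6742], [-1.0, -0.0021, 0.0011, 0.2602], [0.0016, -0.2717, 0.9624, 0.4546]] 
 [[-0.0002, 0.9626, 0.271, 0.6737], [-1.0, -0.0005, 0.001, 0.2615], [0.0011, -0.271, 0.9626, 0.4551]]
lid contour (array([0.3669, 0.2707]), 'rms mm', np.float64(104.9)) [0. 0.] [511. 383.]
(0.5735, 0.2715) outer rim bottom/top/left/right px [[251.7, 222.7], [251.1, 167.4], [222.6, 195.8], [280.2, 195.7]] inner bottom/top [218.6 172. ]
(0.5705, 0.2715) outer rim bottom/top/left/right px [[251.7, 225.2], [251.1, 170.1], [222.7, 198.4], [280.2, 198.3]] inner bottom/top [221.1 174.6]
(0.5765, 0.2715) outer rim bottom/top/left/right px [[251.7, 220.3], [251.0, 164.7], [222.5, 193.2], [280.3, 193.1]] inner bottom/top [216.1 169.2]
column 253 wvase rows (V,S): [(160, np.uint8(18), np.uint8(167)), (161, np.uint8(18), np.uint8(171)), (162, np.uint8(21), np.uint8(123)), (163, np.uint8(32), np.uint8(118)), (164, np.uint8(19), np.uint8(137)), (165, np.uint8(18), np.uint8(138)), (166, np.uint8(17), np.uint8(136)), (167, np.uint8(18), np.uint8(130)), (168, np.uint8(14), np.uint8(203)), (169, np
[... 1500 characters left out ...]
 (211, np.uint8(22), np.uint8(139)), (212, np.uint8(19), np.uint8(137)), (213, np.uint8(17), np.uint8(136)), (214, np.uint8(19), np.uint8(137)), (215, np.uint8(19), np.uint8(137)), (216, np.uint8(19), np.uint8(137)), (217, np.uint8(19), np.uint8(135)), (218, np.uint8(19), np.uint8(131)), (219, np.uint8(8), np.uint8(244)), (220, np.uint8(7), np.uint8(243)), (221, np.uint8(3), np.uint8(247)), (222, np.uint8(64), np.uint8(216)), (223, np.uint8(146), np.uint8(155)), (224, np.uint8(138), np.uint8(159)), (225, np.uint8(139), np.uint8(163))]
belly top rows [139, 138, 139, 139, 138, 138]
top flowers 193 [[0.57329619 0.27277163 0.123     ]]
side flowers 44 [[0.57083745 0.26609452 0.123     ]]
47.8583
```

```bash
python3 - <<'E'
from m import *
def lidfit(n,cm,M,f,c0,z,zc):
    # radial edge search along projected rays from c0: outermost white->nonwhite
    w=white(f,150); P=[]
    for t in np.linspace(0,2*np.pi,120,endpoint=False):
        rr=np.arange(.050,.075,.0002); q=proj(cm,M,np.c_[c0[0]+rr*np.cos(t),c0[1]+rr*np.sin(t),np.full_like(rr,z)])
        v=cv2.remap(w.astype(np.float32),*[a.astype(np.float32)[None] for a in q.T],cv2.INTER_LINEAR)[0]
        i=np.where(v>.5)[0]
        if len(i) and i[-1]<len(rr)-10: P.append(c0+rr[i[-1]]*np.array([np.cos(t),np.sin(t)]))
    P=np.array(P); s=least_squares(lambda c:np.hypot(*(P-c[:2]).T)-c[2],[*c0,.06],loss='soft_l1',f_scale=.0007)
    hsv=cv2.cvtColor(f,cv2.COLOR_RGB2HSV); yy,xx=np.mgrid[:384,:512]; e=proj(cm,M,(*s.x[:2],zc))[0]
    print(n,len(P),'edge',s.x.round(4),np.abs(s.fun).mean().round(5),'flower',onz(cm,M,[flower(f,e/k)[0]],zc)[0].round(4))
lidfit('wlid',cw,T('wlid'),np.load('pics/wlid.npy'),np.array([.572,-.292]),.0215,.0223)
lidfit('w10',cw,T('w10'),np.load('pics/w10.npy'),np.array([.5765,.270]),.122,.123)
lidfit('top9',ct,ct['cam_to_world'],np.load('pics/top9.npy'),np.array([.573,.272]),.122,.123)
lidfit('side9',cs,cs['cam_to_world'],np.load('pics/side9.npy'),np.array([.571,.267]),.122,.123)
for n,cm,f in (('top',ct,np.load('pics/top0.npy')),('side',cs,np.load('pics/side0.npy'))):
    M=cm['cam_to_world']; q=proj(cm,M,(.572,.271,.115))[0]; print(n,q, proj(cm,M,[(.572+.027,.271,.115),(.572-.027,.271,.115),(.572,.271+.027,.115),(.572,.271-.027,.115)]).round(1).tolist())
    hsv=cv2.cvtColor(f,cv2.COLOR_RGB2HSV); i=np.round(q).astype(int)
    m=((hsv[...,0]>105)&(hsv[...,0]<145)&(hsv[...,1]>40)); yy,xx=np.mgrid[:384,:512]; m&=np.hypot(xx-q[0],yy-q[1])<14
    print('purple ext',xx[m].min(),xx[m].max(),yy[m].min(),yy[m].max())
E
```

```text
wlid 120 edge [ 0.5714 -0.292   0.0604] 0.00026 flower [ 0.5715 -0.2917  0.0223]
w10 120 edge [0.573  0.2703 0.0602] 0.00042 flower [0.5728 0.2703 0.123 ]
top9 120 edge [0.5714 0.271  0.0604] 0.00082 flower [0.5716 0.2715 0.123 ]
side9 109 edge [0.5709 0.2665 0.0616] 0.00218 flower [0.5722 0.2684 0.123 ]
top [182.71519855 196.93153882] [[183.1, 189.2], [182.3, 204.7], [174.9, 196.7], [190.5, 197.1]]
purple ext 177 190 191 204
side [248.62961212 138.45365048] [[255.4, 138.0], [241.9, 138.9], [248.0, 134.6], [249.3, 142.4]]
purple ext 237 252 129 142
```

```bash
python3 -c "
from rig import *
print(get_obs()['clock'],get_obs()['wrist_force']); finish_job()"
```

```text
47.8583 [ 0.73692526 -0.05058083  0.40777574]
the job is handed in; nothing more can be done
```

The lid is on the vase rim, the spatula is lying on open bench, and I handed the job in at 47.9 s of the 66 s allowed. I slid the spatula under the lid with the lid pushed up against the batten, then lifted it clear and carried it level to the vase. After lowering it onto the rim, I centred the slot on the neck and drew the spatula out. I then laid it down at about (0.42, 0.08), released it, and moved the arm back to its start pose, clear of everything.

**What the last checks showed**
- **Centring:** the lid is about 1–2 mm from the rim centre by the wrist camera (0.5, −1.3 mm) and the top camera (−0.6, −1.5 mm). The side camera is rougher but agrees.
- **Level:** the lid's outline fits a flat circle of radius 60.2 mm (60 mm actual) at rim height. That fit is the only evidence I have that it is level.
- **Vase:** its outline in the wrist view did not move during the placing.
- **Spatula:** the blade met the bench at its nominal height with the tool level, and the end picture shows it lying clear of everything else.

**What failed or disagreed**
- **Spatula tilt:** an early camera fit said the spatula was drooping about 2.4° in the grip. Force readings on touching the board disproved that, and I dropped the correction.
- **Push stopped twice:** two force limits stopped the slide part-way, the first probably when the lid reached the batten. Raising the blade about 1 mm let it finish.
- **Lid off-centre on the tines:** it rode about 4–5 mm to one side, so I corrected for that at the vase.
- **False 4 mm offset:** a first end check showed this, but it came from picking a wrong flower on the lid. The outline fit cleared it.
- **Picture budget:** I viewed 16 pictures against the budget of 10.

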